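Release the jar lid and trap it on the chute

TASK

Let the bamboo jar lid out of the spring holder: with one finger press the black release paddle beside the chute all the way down, and have the other finger waiting in the chute ahead of the lid so that the lid, once it pops forward over the sunken gate bar, is stopped there and does not slide off the chute's open end. Finish while holding: the paddle still fully down under one finger and the lid still in the chute, resting against the other finger. Do not lift or tip the lid, and leave the jar, the plate and the loose spatula where they are.

Things in the scene. Friction and masses are not known exactly. Their poses are not given: they have to be found in the camera images.
- holder: Lid holder, a low fixed fixture. Origin: on the table, below the middle of the waiting lid. -x points along the chute to its open end (the way the lid travels, roughly towards the robot), +y to the side with the release paddle, z up. At the back (x +44 to +86 mm) a black spring block 78 mm wide, 44 mm high; its rod sticks out behind it at 26 mm height to x = +186 mm.
- chute (a point): On the chute floor below the waiting lid: holder x = y = 0, 14 mm above the table; axes as the holder. The chute is a straight level steel channel, open above, its floor from x = +36 to the open end at x = -85 mm, 70 mm wide inside (y -35 to +35 mm); side walls 4 mm thick, tops 28 mm above the table.
- gate (a point): Middle of the gate's top edge: a steel bar 4 mm thick across the chute at holder x = -37 mm, 7 mm above its floor, that holds the lid back. It is part of the paddle: pressing sinks it below the floor, then the damped spring pusher (about 2 N) drives the lid along -x at some 40 mm/s until something stops it; after 85 mm it goes over the open end. Let go, the gate rises again.
- release_top (a point): Centre of the top face of the black release paddle, at holder x = -61.5, y = +57 mm, 30 mm above the table when not pressed. The top is flat, 47 mm along the chute (x = -85 to -38 mm) by 28 mm across (y = 43 to 71 mm). Axes as the holder.
- release (a joint): How far the paddle is pressed, m: 0 up, 0.009 fully down (top then 21 mm above the table). A spring, with the rubbing of the gate, resists with about 3 N at first and 5 to 8 N fully down; it springs back when let go.
- lid_center (a point): Centre (half-way up) of the loose bamboo lid, a plain round disc 66 mm in diameter, 22 mm high, about 60 g, lying flat on the chute floor (bottom 14 mm, top 36 mm above the table). At the start it waits behind the gate with its centre within 3 mm of holder x = 0, y = 0, its front edge at x = about -35 mm.
- jar: Bystander: empty open amber glass jar, 80 mm in diameter (66 mm at the neck), 100 mm high, loose; origin at the centre of its underside.
- plate: Bystander: white melamine plate, 200 mm in diameter, 20 mm high, loose; origin at the centre of its underside.
- spatula: Bystander: bamboo spatula, 260 mm long, lying loose on the paddle's side of the holder; origin at the middle of its underside, x along its length.
Not all that is in view belongs to the job. There is more than one size of the part that bears lid_center; the job needs the largest.

How it is judged:
By the outcome, as a careful person would: the job done as asked, in the order asked, and still so for the second after the job is handed in, while the arm keeps its last pose, push and grip.
It also fails if it takes over 32 s, if anything falls off the work surface, if the arm or the gripper's body presses on something with over 40 N, if the wrist force passes 120 N, or if a joint passes its speed limit or range.

ROBOT

A 6-joint arm with a two-finger parallel gripper is mounted at the origin on the work surface. World frame = base frame: x ahead of the robot, y to its left, z up, the work surface at z = 0. Lengths are in m, angles in rad, forces in N, time in s.
With the tool pointing down it reaches from about 0.325 to 0.75 m from the base axis. Payload 7.6 kg.
Tool frame: the origin (TCP) lies between the finger pads; the fingertips stand 8 mm ahead of it and the grasp point (between the pads) lies 11 mm behind it; z points along the fingers, y is the direction in which the jaws open and shut (so a half turn about z gives the same grasp; the last joint's range is limited). The gripper opens to 85 mm and grips with 20 to 120 N. Pads are 22 mm wide; open, the fingers measure 114 mm over their backs; the gripper's body (76 mm by 85 mm) begins 54 mm behind the grasp point. The pads swing forward as they close: fully open they stand 13 mm farther back than shut.
Start: joints at [1.183, 0.052, 1.401, -0, 1.689, -0.07], TCP at [0.164, 0.499, 0.239] pointing down, gripper open.
Joint ranges: [-2.9, 2.9], [-0.91, 2.17], [0.12, 2.37], [-1.06, 4.2], [0.26, 2.73], [-2.93, 2.93]. Speed limits (rad/s): [2.57, 2.57, 3.01, 3.14, 3.14, 3.14].

INTERFACE

Orientations are given as a unit quaternion [w, x, y, z].
In Python, from cell import r, grab_frame, camera_info gives the robot as it stands. The module is installed in compiled form; this text tells all that it offers.
- The arm moves only by the tool play_rows, never from a script. Its argument "targets" is a list that holds one entry, the list of rows, each a list of 7 numbers: the shift along the tool's x, y, z normalised to -1 to 1, where 1 is 0.03 m, then the turn, a rotation vector about the tool's x, y, z normalised to -1 to 1, where 1 is 45 degrees, then the opening, from 0 (shut) to 1 (fully open). In form: [[[tx, ty, tz, ax, ay, az, fingers], ...]]. A call has 1 to 5 rows; each row shifts and turns the commanded pose from where the row before left it, along the tool's axes as they then stand; what a row does not reach is not made up. A row lasts 1/10 s, in which the tool goes at most 50 mm and 8.59 degrees, less where a joint would pass 70% of its speed; a pose out of reach is approached as far as the arm can. A call with a number of a shift or a turn outside -1 to 1 is refused whole. A call with a gripper value outside its range is refused whole. The fingers move at their own pace and stop on an object; the grip force is fixed at half the most. Time passes only in rows, so rows that do not move let the fingers close. It gives the time, the measured TCP pose, the force and the opening at its end, in the units of the state.
- r.state(): the state, without advancing time (a new reading comes with each control period).
- grab_frame(name): name is "side" or "top" or "wrist"; returns the picture (420x560x3 uint8, red, green, blue); there is no depth.
- camera_info(name): a dict with "fx", "fy", "cx", "cy" (pixels), "xyz" and "attitude" of the camera in the world. Camera axes: x right, y up, looking along -z (the intrinsics and any distortion apply to the point x, -y, -z); pixel columns grow to the right and rows downward; lengths in m; the calibration is good to about 2 mm. The wrist camera is an equidistant fisheye: a pixel r from the principal point sees the ray r / f radians off the axis. A picture is of the moment at which its call begins: read the wrist's pose just before it. camera_info takes no time and is no camera call; for the wrist camera it gives the pose at the moment of the call.
- r.hand_in(): hands the job in, once; it reports no verdict.
The state is a dict: "t": time; "qpos": joint angles; "joint_vel": joint speeds; "tau": joint torques, N m; "tcp_pos": TCP position; "tool_rot": TCP orientation; "ft_force": force on the tool from outside, world axes, zero at the start; "torque": the same for the moment, N m; "width": finger opening in m.
Only numpy, scipy, OpenCV 4.12 (cv2) and the standard library are available. Lean on these libraries where they do the work, as an engineer would, in place of code of your own. Each camera call takes 0.05 s, during which the arm holds its last target.

## Working session

There is one attempt and no reset: what is moved stays moved. The work goes in short steps, Python scripts to look and compute and a tool call to move; the robot and the scene stay as the last step left them, time stands still between calls to the robot, and variables do not carry over. Pictures are saved under pics/ and viewed, and the job is handed in when it is done.

Besides the shell and the picture viewer there is one more tool, called after "Request:" in YAML: its name, and indented under it one key for each argument. play_rows: Moves the arm, as the interface text tells. Its arguments: {"type":"object","properties":{"targets":{"type":"array"}},"required":["targets"]}

```bash
mkdir -p pics; python3 - <<'E'
from cell import r, grab_frame, camera_info
import cv2
for n in ["side","top","wrist"]:
    print(n,camera_info(n))
    cv2.imwrite(f"pics/{n}0.png",cv2.cvtColor(grab_frame(n),cv2.COLOR_RGB2BGR))
print(r.state())
E
```

```text
side {'fx': 423.217181601688, 'fy': 423.217181601688, 'cx': 280.4033131896304, 'cy': 208.50225027552094, 'xyz': array([-0.01366689, -0.7483306 ,  0.62499311]), 'attitude': array([ 0.82544787,  0.46614587, -0.16304327, -0.27342408])}
top {'fx': 492.43006257797555, 'fy': 492.43006257797555, 'cx': 280.9659638285761, 'cy': 209.41322255971477, 'xyz': array([0.42453035, 0.02041112, 1.17186967]), 'attitude': array([ 0.71036583,  0.04521867, -0.0474591 , -0.70077335])}
wrist {'fx': 325.19226210127806, 'fy': 325.19226210127806, 'cx': 278.8402725998951, 'cy': 206.56094983155324, 'xyz': array([0.09573108, 0.52130104, 0.3724555 ]), 'attitude': array([ 0.80146712, -0.1156014 , -0.08212531,  0.58098383])}
{'t': 0.15, 'qpos': array([ 1.18268196e+00,  5.27196408e-02,  1.40145064e+00, -3.12894452e-05,
        1.68860264e+00, -7.02730741e-02]), 'joint_vel': array([ 1.37179390e-03, -1.83788513e-03, -3.93558403e-03, -2.19053282e-04,
       -2.84072533e-05, -3.95377254e-05]), 'tau': array([ 9.24536362e-04, -3.81951034e+01, -3.60425305e+01, -9.46584464e-05,
        4.55760659e-03, -4.10419432e-05]), 'tcp_pos': array([0.16396627, 0.4985225 , 0.2386721 ]), 'tool_rot': array([-1.18943282e-04,  1.58254327e-01,  9.87398207e-01, -5.78233559e-04]), 'ft_force': array([ 0.03925441, -0.41693179, -0.27105402]), 'torque': array([-0.02747336,  0.05007478,  0.00961796]), 'width': 0.08535947040831564}
```

View pics/top0.png

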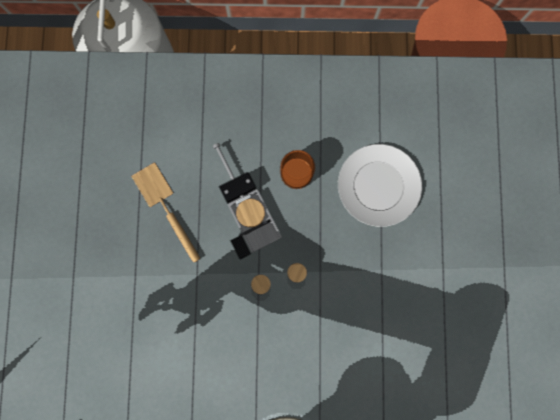

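View pics/side0.png

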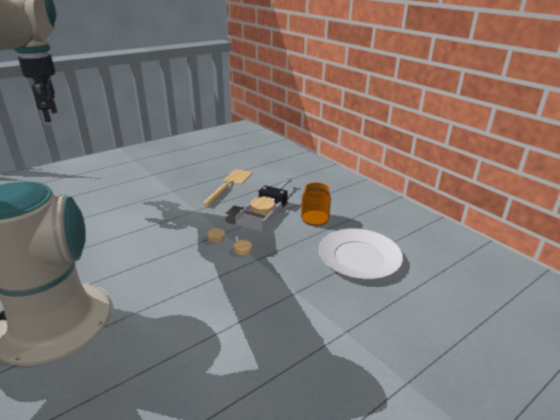

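View pics/wrist0.png

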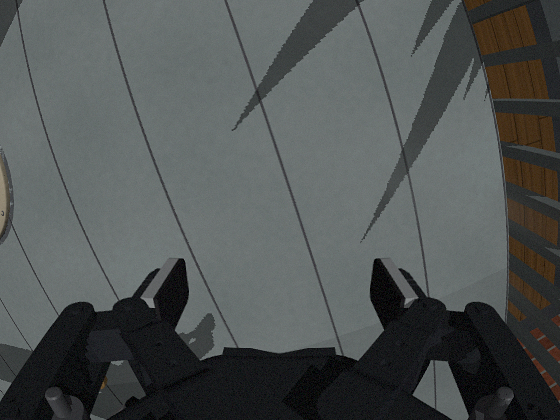

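```bash
python3 - <<'E'
import cv2
a=cv2.imread("pics/top0.png")[130:270,200:300]
cv2.imwrite("pics/topc.png",cv2.resize(a,None,fx=4.2*1.0,fy=4.2,interpolation=cv2.INTER_CUBIC)) 
a=cv2.imread("pics/side0.png")[165:265,190:330]
cv2.imwrite("pics/sidec.png",cv2.resize(a,None,fx=5,fy=5,interpolation=cv2.INTER_CUBIC)) 
E
```

```text
(no output)
```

View pics/topc.png

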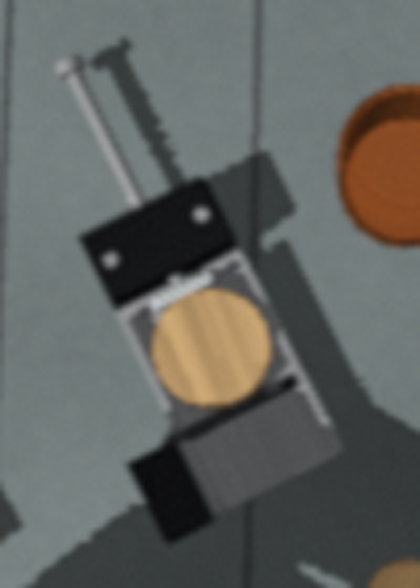

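View pics/sidec.png

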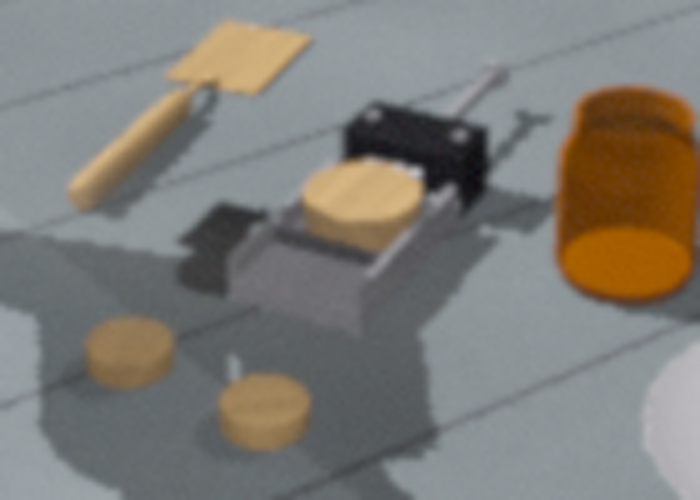

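Top crop: the lid sits at about (212,347), with the block above-left of it, the rod end at (68,65), and the black paddle on the left from (128,465) to (215,520). Next I fit the holder pose from both views.

```bash
cat > h.py <<'E'
import numpy as np
from scipy.spatial.transform import Rotation as R
from scipy.optimize import least_squares
from cell import r, grab_frame, camera_info
def rot(q): return R.from_quat([q[1],q[2],q[3],q[0]])
def proj(ci,P):
    c=rot(ci["attitude"]).inv().apply(np.atleast_2d(P)-ci["xyz"])
    x,y,z=c[:,0],-c[:,1],-c[:,2]
    return np.c_[ci["fx"]*x/z+ci["cx"],ci["fy"]*y/z+ci["cy"]]
def h2w(p,P):
    P=np.atleast_2d(P)/1000.
    return R.from_euler('z',p[2]).apply(P)+[p[0],p[1],0]
E
python3 - <<'E'
from h import *
T=camera_info("top");S=camera_info("side")
top=[((86,39,44),(80,238)),((86,-39,44),(207,178)),((44,-39,44),(240,245)),((44,39,44),(118,305)),((186,0,26),(68,65)),((-38,71,30),(128,465)),((-85,71,30),(172,545)),((-85,43,30),(215,520)),((-85,-39,28),(340,447))]
side=[((-85,-39,0),(360,333)),((-85,-39,28),(362,290)),((-85,39,28),(230,262)),((-85,39,0),(228,298)),((44,39,44),(347,132)),((86,39,44),(377,103)),((86,-39,44),(487,126))]
tP=np.array([a for a,_ in top],float);tp=np.array([b for _,b in top])/4.2+[200,130]
sP=np.array([a for a,_ in side],float);sp=np.array([b for _,b in side])/5+[190,165]
def f(p,w=(1,1)): return np.r_[(proj(T,h2w(p,tP))-tp).ravel()*w[0],(proj(S,h2w(p,sP))-sp).ravel()*w[1]]
for w in [(1,1),(1,0),(0,1)]:
    s=least_squares(f,[.45,.1,.4],args=(w,),loss='soft_l1'); print(w,s.x)
    if w==(1,1): p=s.x; print(f(p).reshape(-1,2).round(1))
print("lid px top",(proj(T,h2w(p,[[0,0,36]]))-[200,130])*4.2)
print("lid px side",(proj(S,h2w(p,[[0,0,36]]))-[190,165])*5)
t=h2w(p,[[-65,28.5,0]]);print(t,"yaw",np.degrees(p[2]))
M=rot(r.state()["tool_rot"]).as_matrix();print(M.round(3))
E
```

```text
(1, 1) [0.56706534 0.08681919 0.49356671]
[[ 0.2  0.1]
 [-0.1 -0.8]
 [ 0.2 -1. ]
 [-0.7  0.1]
 [-0.2 -1.4]
 [ 1.1  0.2]
 [-0.2 -0.8]
 [ 0.4 -0.5]
 [ 2.   0.6]
 [-0.5  1. ]
 [-1.   0.7]
 [-0.8 -0.7]
 [ 0.   0.9]
 [-2.  -0.7]
 [-1.5 -1. ]
 [ 0.6 -0.1]]
(1, 0) [0.56607492 0.08737281 0.48884054]
(0, 1) [0.56941253 0.08581443 0.48265119]
lid px top [[215.19365301 344.94751705]]
lid px side [[363.17746313 189.72237605]]
[[0.49632073 0.08112264 0.        ]] yaw 28.27928920820746
[[-0.95   0.313 -0.   ]
 [ 0.313  0.95  -0.001]
 [ 0.    -0.001 -1.   ]]
```

Request:
play_rows:
  targets:
    - [[-0.98, -0.64, 0, 0, 0, 0, 0.5], [-0.98, -0.64, 0, 0, 0, 0, 0.5], [-0.98, -0.64, 0, 0, 0, 0, 0.5], [-0.98, -0.64, 0, 0, 0, 0, 0.5], [-0.98, -0.64, 0, 0, 0, 0, 0.5]]

```text
t: 0.65
tcp_pos: [0.2742, 0.3603, 0.2391]
tool_rot: [-0.0, 0.158, 0.987, -0.0]
ft_force: [-0.1, 0.2, -0.8]
width: 0.0426
```

Request:
play_rows:
  targets:
    - [[-0.98, -0.64, 0, 0, 0, 0, 0.5], [-0.98, -0.64, 0, 0, 0, 0, 0.5], [-0.98, -0.64, 0, 0, 0, 0, 0.5], [-0.98, -0.64, 0, 0, 0, 0, 0.5], [-0.98, -0.64, 0, 0, 0, 0, 0.5]]

```text
t: 1.15
tcp_pos: [0.3839, 0.2232, 0.2391]
tool_rot: [-0.0, 0.158, 0.987, 0.0]
ft_force: [1.0, 0.3, 0.4]
width: 0.0426
```

Request:
play_rows:
  targets:
    - [[-0.98, -0.64, 0, 0, 0, 0, 0.5], [-0.98, -0.64, 0, 0, 0, 0, 0.5], [-0.98, -0.64, 0, 0, 0, 0, 0.5], [-0.98, -0.64, 0, 0, 0, 0, 0.5], [-0.98, -0.64, 0, 0, 0, 0, 0.5]]

```text
t: 1.65
tcp_pos: [0.4936, 0.086, 0.239]
tool_rot: [-0.0, 0.158, 0.987, 0.0]
ft_force: [0.2, 0.5, -0.2]
width: 0.0426
```

Request:
play_rows:
  targets:
    - [[0, 0, 0.5, 0, 0, -0.19, 0.5], [0, 0, 0.5, 0, 0, -0.19, 0.5], [0, 0, 0.5, 0, 0, -0.19, 0.5], [0, 0, 0.5, 0, 0, -0.19, 0.5], [0, 0, 0.5, 0, 0, -0.19, 0.5]]

```text
t: 2.15
tcp_pos: [0.4928, 0.0873, 0.1634]
tool_rot: [-0.0, -0.215, 0.977, 0.0]
ft_force: [-0.2, -0.1, 0.1]
width: 0.0425
```

```bash
cat > w.py <<'E'
from h import *
import sys,cv2
n=sys.argv[1]; p=np.array([0.56707,0.08682,0.49357])
s=r.state();M=rot(s["tool_rot"])
print(s["t"],s["tcp_pos"].round(4),s["ft_force"].round(2),s["width"],"\n",M.as_matrix().round(4))
tcp=R.from_euler('z',-p[2]).apply(s["tcp_pos"]-[p[0],p[1],0])*1000
print("tcp holder",tcp.round(1)); ty=M.as_matrix()[:,1];print("yaw err deg",np.degrees(np.arctan2(ty[1],ty[0]))-90-np.degrees(p[2]))
for c in sys.argv[2:]:
    ci=camera_info(c);print(c,{k:np.round(v,5).tolist() for k,v in ci.items()})
    cv2.imwrite(f"pics/{c}{n}.png",cv2.cvtColor(grab_frame(c),cv2.COLOR_RGB2BGR))
E
python3 w.py 1 wrist
```

```text
2.15 [0.4928 0.0873 0.1634] [-0.17 -0.1   0.07] 0.042542494172269414 
 [[-9.071e-01 -4.209e-01 -6.000e-04]
 [-4.209e-01  9.071e-01  1.000e-04]
 [ 5.000e-04  3.000e-04 -1.000e+00]]
tcp holder [-65.2  35.6 163.4]
yaw err deg -3.389778997932943
wrist {'fx': 325.19226, 'fy': 325.19226, 'cx': 278.84027, 'cy': 206.56095, 'xyz': [0.42763, 0.05765, 0.29729], 'attitude': [0.53223, -0.07621, -0.11876, 0.83476]}
```

View pics/wrist1.png

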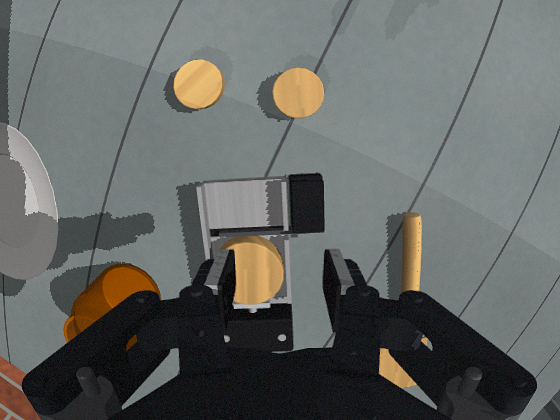

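```bash
python3 - <<'E'
import cv2
a=cv2.imread("pics/wrist1.png")[160:310,190:340]
cv2.imwrite("pics/wc.png",cv2.resize(a,None,fx=4,fy=4,interpolation=cv2.INTER_CUBIC)) 
E
```

```text
(no output)
```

View pics/wc.png

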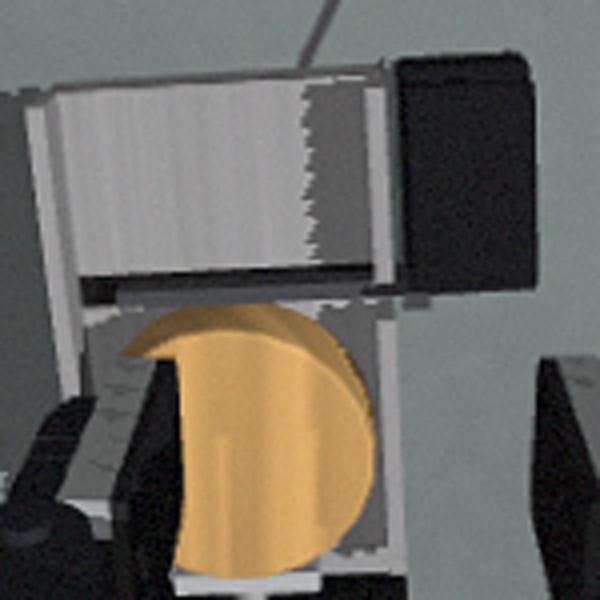

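```bash
python3 - <<'E'
from h import *
ci=dict(fx=325.19226,cx=278.84027,cy=206.56095,xyz=np.array([0.42763,0.05765,0.29729]),attitude=[0.53223,-0.07621,-0.11876,0.83476])
def pw(P):
    c=rot(ci["attitude"]).inv().apply(P-ci["xyz"]);x,y,z=c[:,0],-c[:,1],-c[:,2]
    h=np.hypot(x,y);k=ci["fx"]*np.arctan2(h,z)/h
    return np.c_[k*x+ci["cx"],k*y+ci["cy"]]
o=[((-85,43,30),(400,85)),((-85,71,30),(535,82)),((-38,43,30),(405,290)),((-38,71,30),(537,287)),((-85,-39,28),(25,107)),((-85,-35,28),(47,105)),((-85,35,28),(368,88)),((-85,39,28),(385,88))]
P=np.array([a for a,_ in o],float);q=np.array([b for _,b in o])/4+[190,160]
f=lambda p:(pw(h2w(p,P))-q).ravel()
s=least_squares(f,[.567,.087,.49]);print(s.x,f(s.x).reshape(-1,2).round(1),np.degrees(s.x[2]))
t=h2w(s.x,[[-66,28.5,0]]);print(t)
E
```

```text
[0.56948222 0.09178153 0.48557287] [[ 0.8  0.4]
 [ 0.1 -0.4]
 [ 1.6  1.5]
 [ 0.2  0.6]
 [-0.3 -0.5]
 [-1.4 -0.2]
 [-0.8 -0.4]
 [-0.3 -0.7]] 27.821276296968218
[[0.49780993 0.08618396 0.        ]]
```

Request:
play_rows:
  targets:
    - [[-0.09, -0.14, 0.8, 0, 0, -0.067, 0.5], [0, 0, 0.8, 0, 0, 0, 0.5], [0, 0, 0.8, 0, 0, 0, 0.5], [0, 0, 0.8, 0, 0, 0, 0.5], [0, 0, 0, 0, 0, 0, 0.5]]

```text
t: 2.7
tcp_pos: [0.495, 0.0845, 0.0651]
tool_rot: [-0.003, -0.237, 0.972, 0.001]
ft_force: [-0.4, -0.3, 0.4]
width: 0.0426
```

```bash
sed -i 's/0.56707,0.08682,0.49357/0.5687,0.0900,0.487/' w.py; python3 w.py 2 wrist side
```

```text
2.7 [0.495  0.0845 0.0651] [-0.35 -0.26  0.43] 0.042624176447461 
 [[-8.877e-01 -4.604e-01 -6.800e-03]
 [-4.604e-01  8.877e-01 -6.000e-04]
 [ 6.300e-03  2.600e-03 -1.000e+00]]
tcp holder [-67.8  29.6  65.1]
yaw err deg -0.48893570853334367
wrist {'fx': 325.19226, 'fy': 325.19226, 'cx': 278.84027, 'cy': 206.56095, 'xyz': [0.43205, 0.05207, 0.19945], 'attitude': [0.51406, -0.07109, -0.11857, 0.84654]}
side {'fx': 423.21718, 'fy': 423.21718, 'cx': 280.40331, 'cy': 208.50225, 'xyz': [-0.01367, -0.74833, 0.62499], 'attitude': [0.82545, 0.46615, -0.16304, -0.27342]}
```

View pics/wrist2.png

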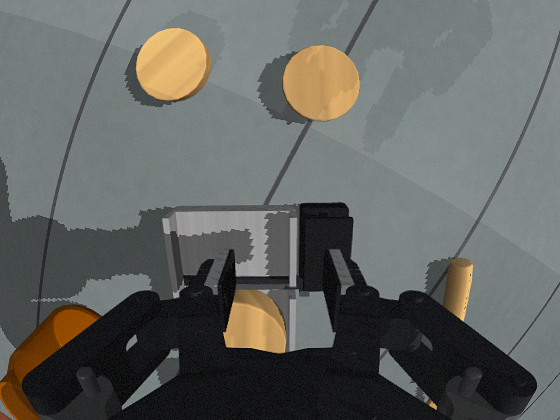

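View pics/side2.png

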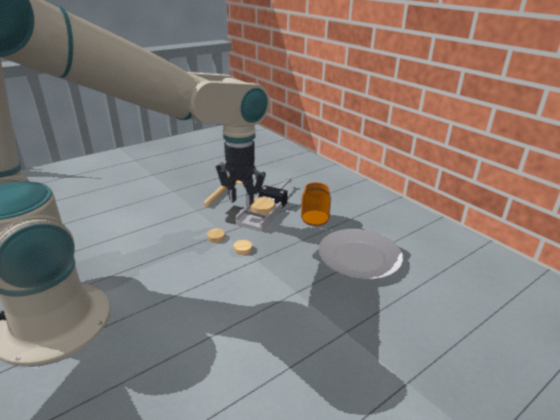

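```bash
python3 - <<'E'
import cv2
a=cv2.imread("pics/wrist2.png")[190:350,155:375]
cv2.imwrite("pics/wc2.png",cv2.resize(a,None,fx=3.6,fy=3.6,interpolation=cv2.INTER_CUBIC)) 
E
```

```text
(no output)
```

View pics/wc2.png

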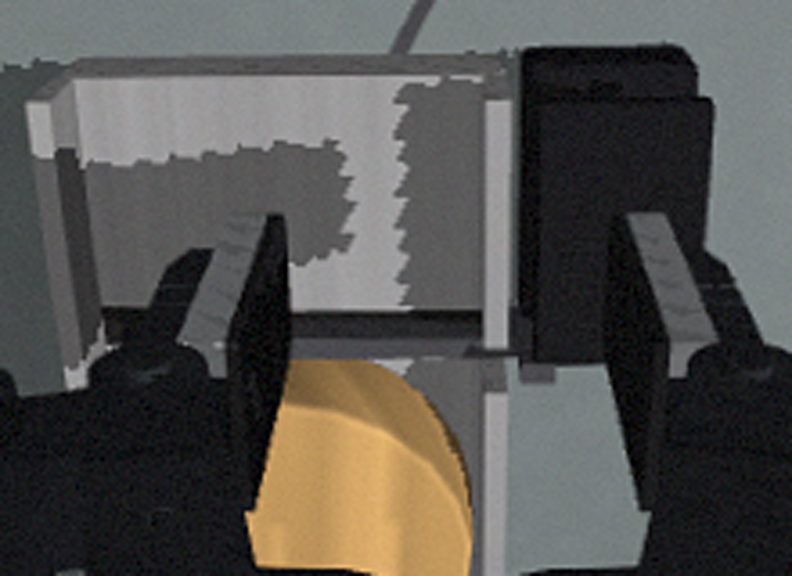

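```bash
python3 - <<'E'
from h import *
ci=dict(fx=325.19226,cx=278.84027,cy=206.56095,xyz=np.array([0.43205,0.05207,0.19945]),attitude=[0.51406,-0.07109,-0.11857,0.84654])
def pw(P):
    c=rot(ci["attitude"]).inv().apply(P-ci["xyz"]);x,y,z=c[:,0],-c[:,1],-c[:,2]
    h=np.hypot(x,y);k=ci["fx"]*np.arctan2(h,z)/h
    return np.c_[k*x+ci["cx"],k*y+ci["cy"]]
o=[((-85,43,30),(523,96)),((-85,71,30),(713,98)),((-38,43,30),(535,362)),((-85,-39,28),(27,101)),((-85,-35,28),(50,101)),((-85,35,28),(485,98)),((-85,39,28),(510,98))]
P=np.array([a for a,_ in o],float);q=np.array([b for _,b in o])/3.6+[155,190]
f=lambda p:(pw(h2w(p,P))-q).ravel()
s=least_squares(f,[.567,.087,.49]);print(s.x,f(s.x).reshape(-1,2).round(1),np.degrees(s.x[2]))
p=s.x
st=r.state();print(st["tcp_pos"],st["tool_rot"],R.from_euler('z',-p[2]).apply(st["tcp_pos"]-[p[0],p[1],0])*1000)
# tip projection at assumed tip height
for d in (0,4,8):
  for y in (21.3,28):
    M=rot(st["tool_rot"]); print(d,y,((pw(np.array([st["tcp_pos"]+M.apply([11,sg*y/1000 if 0 else y/1000,d/1000]) for sg in (1,)])*1.0)-[155,190])*3.6).round())
    print("  x=+11mm",((pw(np.array([st["tcp_pos"]+M.apply([.011,y/1000,d/1000])]))-[155,190])*3.6).round())
E
```

```text
[0.56918295 0.09230192 0.49674977] [[ 3.5  0.9]
 [ 0.6 -0.7]
 [-0.7  1.1]
 [-1.5  0.3]
 [-1.5  0.3]
 [-0.6 -0.5]
 [-0.3 -0.7]] 28.461665573215022
[0.49728326 0.08469837 0.06890383] [-1.00275664e-04 -2.37467708e-01  9.71395427e-01  4.26455998e-05] [-66.8332478   27.58072382  68.90382568]
0 21.3 [[  450. -2090.]]
  x=+11mm [[607. 252.]]
0 28 [[  451. -2090.]]
  x=+11mm [[660. 251.]]
4 21.3 [[  450. -2090.]]
  x=+11mm [[603. 239.]]
4 28 [[  451. -2090.]]
  x=+11mm [[655. 238.]]
8 21.3 [[  450. -2089.]]
  x=+11mm [[599. 226.]]
8 28 [[  451. -2089.]]
  x=+11mm [[650. 225.]]
```

Request:
play_rows:
  targets:
    - [[0, 0, 0.4, 0, 0, 0, 0.55], [0, 0, 0.4, 0, 0, 0, 0.55], [0, 0, 0, 0, 0, 0, 0.55], [0, 0, 0, 0, 0, 0, 0.55]]

```text
t: 3.2
tcp_pos: [0.497, 0.0847, 0.0441]
tool_rot: [-0.0, -0.238, 0.971, 0.0]
ft_force: [0.7, -0.2, -0.5]
width: 0.0473
```

```bash
python3 w.py 3 wrist side;python3 - <<'E'
import cv2
a=cv2.imread("pics/wrist3.png")[190:350,155:375]
b=cv2.imread("pics/side3.png")[155:255,180:320]
a=cv2.resize(a,(550,400),interpolation=cv2.INTER_CUBIC)
cv2.imwrite("pics/wc3.png",a);cv2.imwrite("pics/sc3.png",cv2.resize(b,None,fx=4,fy=4,interpolation=cv2.INTER_CUBIC))
E
```

```text
3.2 [0.497  0.0847 0.0441] [ 0.68 -0.16 -0.47] 0.04726148075547214 
 [[-8.867e-01 -4.624e-01 -7.000e-04]
 [-4.624e-01  8.867e-01  1.000e-04]
 [ 6.000e-04  4.000e-04 -1.000e+00]]
tcp holder [-65.9  28.9  44.1]
yaw err deg -0.3587346243800873
wrist {'fx': 325.19226, 'fy': 325.19226, 'cx': 278.84027, 'cy': 206.56095, 'xyz': [0.43332, 0.05205, 0.17799], 'attitude': [0.51273, -0.07337, -0.12047, 0.84689]}
side {'fx': 423.21718, 'fy': 423.21718, 'cx': 280.40331, 'cy': 208.50225, 'xyz': [-0.01367, -0.74833, 0.62499], 'attitude': [0.82545, 0.46615, -0.16304, -0.27342]}
```

View pics/wc3.png

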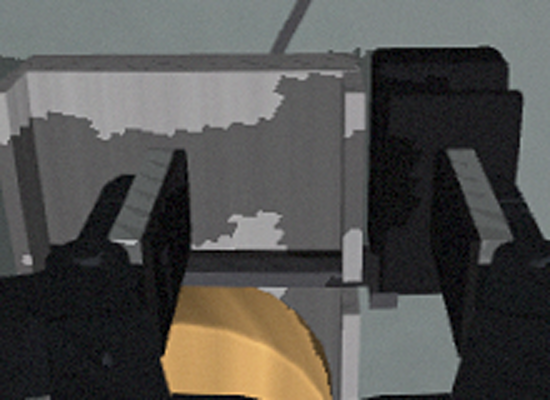

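View pics/sc3.png

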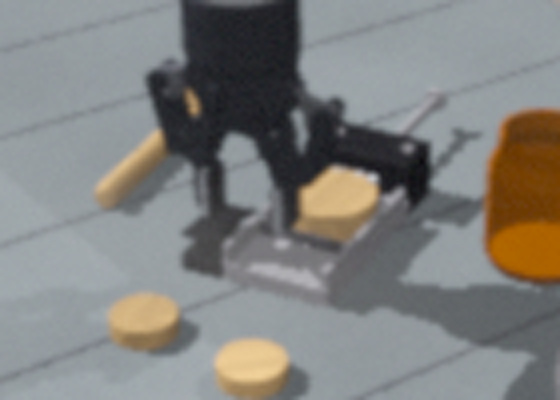

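The right finger sits over the paddle and the left finger hangs in the chute ahead of the gate. The lid is still behind the gate. I'll press gently.

Request:
play_rows:
  targets:
    - [[0, 0, 0.1, 0, 0, 0, 0.55], [0, 0, 0.1, 0, 0, 0, 0.55], [0, 0, 0.1, 0, 0, 0, 0.55], [0, 0, 0, 0, 0, 0, 0.55]]

```text
t: 3.7
tcp_pos: [0.4972, 0.0847, 0.0351]
tool_rot: [-0.0, -0.238, 0.971, 0.0]
ft_force: [-0.2, -1.0, 1.5]
width: 0.0474
```

Request:
play_rows:
  targets:
    - [[0, 0, 0.07, 0, 0, 0, 0.55], [0, 0, 0.07, 0, 0, 0, 0.55], [0, 0, 0, 0, 0, 0, 0.55]]

```text
t: 4.0
tcp_pos: [0.4973, 0.0847, 0.0311]
tool_rot: [0.0, -0.238, 0.971, 0.0]
ft_force: [-0.0, -0.4, 2.8]
width: 0.0468
```

Request:
play_rows:
  targets:
    - [[0, 0, 0.07, 0, 0, 0, 0.55], [0, 0, 0, 0, 0, 0, 0.55]]

```text
t: 4.2
tcp_pos: [0.4973, 0.0847, 0.0289]
tool_rot: [0.0, -0.238, 0.971, 0.0]
ft_force: [-0.9, -0.1, 4.0]
width: 0.0472
```

Request:
play_rows:
  targets:
    - [[0, 0, 0.07, 0, 0, 0, 0.55], [0, 0, 0, 0, 0, 0, 0.55]]

```text
t: 4.4
tcp_pos: [0.4973, 0.0847, 0.0268]
tool_rot: [0.0, -0.238, 0.971, 0.0]
ft_force: [-1.1, -0.1, 5.1]
width: 0.0469
```

Request:
play_rows:
  targets:
    - [[0, 0, 0.04, 0, 0, 0, 0.55], [0, 0, 0, 0, 0, 0, 0.55]]

```text
t: 4.6
tcp_pos: [0.4973, 0.0847, 0.0263]
tool_rot: [0.0, -0.238, 0.971, 0.0]
ft_force: [-3.2, -1.2, 8.3]
width: 0.0468
```

Request:
play_rows:
  targets:
    - [[0, 0, 0.04, 0, 0, 0, 0.55], [0, 0, 0, 0, 0, 0, 0.55]]

```text
t: 4.8
tcp_pos: [0.4973, 0.0847, 0.026]
tool_rot: [0.0, -0.238, 0.971, 0.0]
ft_force: [-7.2, -1.8, 15.7]
width: 0.047
```

```bash
python3 w.py 4 wrist side;python3 - <<'E'
import cv2
a=cv2.imread("pics/wrist4.png")[190:350,155:375]
b=cv2.imread("pics/side4.png")[155:255,180:320]
a=cv2.resize(a,(550,400),interpolation=cv2.INTER_CUBIC)
cv2.imwrite("pics/wc4.png",a);cv2.imwrite("pics/sc4.png",cv2.resize(b,None,fx=4,fy=4,interpolation=cv2.INTER_CUBIC))
E
```

```text
4.8 [0.4973 0.0847 0.026 ] [-7.19 -1.84 15.75] 0.04695191337665231 
 [[-8.866e-01 -4.626e-01 -1.000e-04]
 [-4.626e-01  8.866e-01  3.000e-04]
 [-1.000e-04  3.000e-04 -1.000e+00]]
tcp holder [-65.6  28.8  26. ]
yaw err deg -0.34849270244528086
wrist {'fx': 325.19226, 'fy': 325.19226, 'cx': 278.84027, 'cy': 206.56095, 'xyz': [0.43355, 0.05209, 0.15986], 'attitude': [0.51263, -0.07354, -0.12075, 0.84689]}
side {'fx': 423.21718, 'fy': 423.21718, 'cx': 280.40331, 'cy': 208.50225, 'xyz': [-0.01367, -0.74833, 0.62499], 'attitude': [0.82545, 0.46615, -0.16304, -0.27342]}
```

View pics/wc4.png

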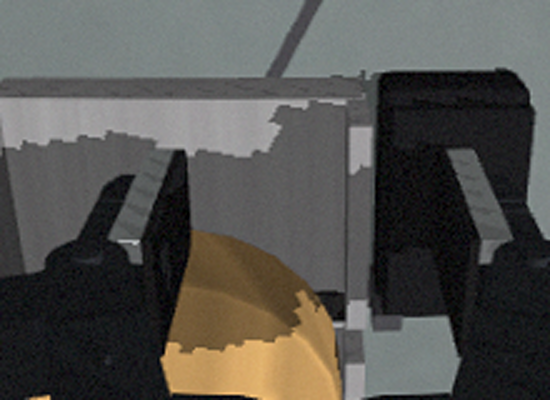

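View pics/sc4.png

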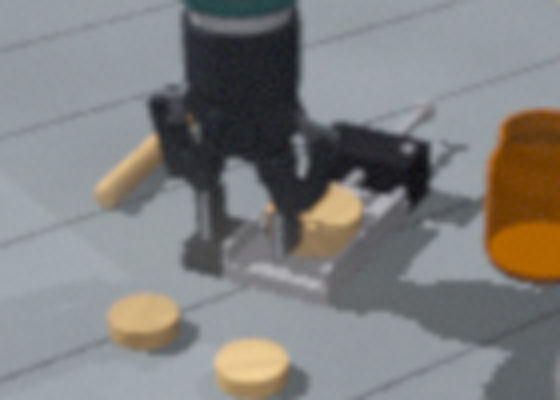

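Request:
play_rows:
  targets:
    - [[0, 0, 0, 0, 0, 0, 0.55], [0, 0, 0, 0, 0, 0, 0.55], [0, 0, 0, 0, 0, 0, 0.55], [0, 0, 0, 0, 0, 0, 0.55], [0, 0, 0, 0, 0, 0, 0.55]]

```text
t: 5.4
tcp_pos: [0.4973, 0.0847, 0.026]
tool_rot: [0.0, -0.238, 0.971, 0.0]
ft_force: [-7.8, -1.3, 16.6]
width: 0.047
```

```bash
python3 w.py 5 wrist side top;python3 - <<'E'
import cv2
a=cv2.imread("pics/wrist5.png")[190:350,155:375]
b=cv2.imread("pics/side5.png")[155:255,180:320]
a=cv2.resize(a,(550,400),interpolation=cv2.INTER_CUBIC)
b=cv2.resize(b,(550,393),interpolation=cv2.INTER_CUBIC)
cv2.imwrite("pics/c5.png",cv2.resize(cv2.vconcat([a,b]),(416,600)))
E
```

```text
5.4 [0.4973 0.0847 0.026 ] [-7.83 -1.26 16.58] 0.046993091432215604 
 [[-8.866e-01 -4.626e-01  0.000e+00]
 [-4.626e-01  8.866e-01  3.000e-04]
 [-2.000e-04  2.000e-04 -1.000e+00]]
tcp holder [-65.6  28.8  26. ]
yaw err deg -0.34675394703995366
wrist {'fx': 325.19226, 'fy': 325.19226, 'cx': 278.84027, 'cy': 206.56095, 'xyz': [0.43353, 0.05209, 0.15986], 'attitude': [0.51262, -0.07358, -0.12078, 0.84689]}
side {'fx': 423.21718, 'fy': 423.21718, 'cx': 280.40331, 'cy': 208.50225, 'xyz': [-0.01367, -0.74833, 0.62499], 'attitude': [0.82545, 0.46615, -0.16304, -0.27342]}
top {'fx': 492.43006, 'fy': 492.43006, 'cx': 280.96596, 'cy': 209.41322, 'xyz': [0.42453, 0.02041, 1.17187], 'attitude': [0.71037, 0.04522, -0.04746, -0.70077]}
```

View pics/c5.png

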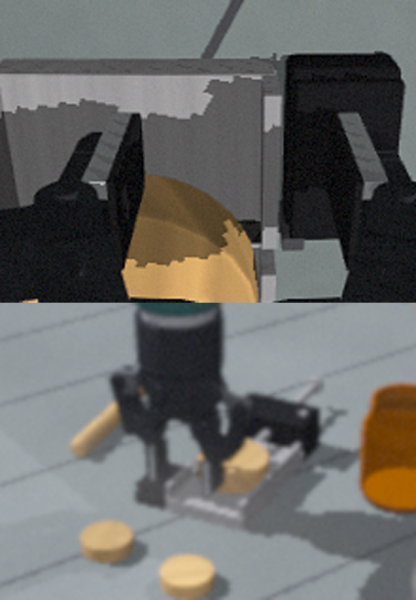

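View pics/top5.png

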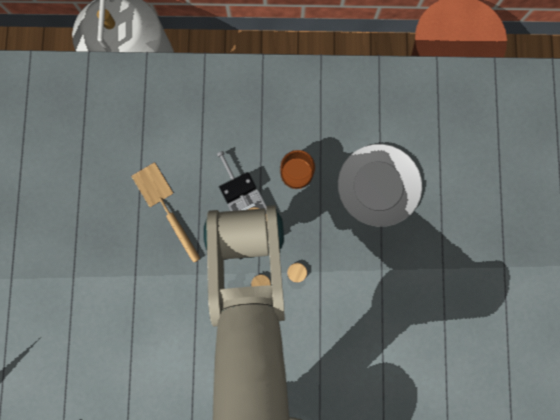

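```bash
python3 -c "
from cell import r
print(r.hand_in()); s=r.state(); print(s['t'],s['tcp_pos'],s['ft_force'])"
```

```text
the job is handed in; nothing more can be done
None
the job is handed in; nothing more can be done
```

I handed the job in at about 5.6 s of the 32 s, with one finger holding the paddle down and the lid resting against the other finger in the chute. No verdict was reported.

- **Paddle:** It moved about 9 mm, from first touch at TCP height 35 mm to a stop at 26 mm. Resistance was about 5 N near the bottom, then rose to about 16 N with no further travel, so I take it to be fully down.
- **Lid:** The wrist and side pictures show it flat in the chute, past the gate. Its front edge is at about holder x = -55 mm, which is where the blocking finger's near face should be. It did not move over the 0.6 s between the last two looks.
- **Bystanders:** In the last top view the jar, the plate and the spatula look unmoved.

**Disagreement:** The holder position from the fixed cameras and from the wrist camera differed by about 5 mm sideways, more than the stated 2 mm calibration. I used a position nearer the wrist camera's, and both fingers still landed well inside the paddle and the chute.

**Not explained:** The last sideways force was about 8 N, mostly along the chute, which is more than the 2 N pusher alone. I put the rest down to friction at the paddle but did not confirm it.

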